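# Fit the extension tube to the counter's screen arm

### The arm

A 6-joint arm with a two-finger parallel gripper is mounted at the origin on the work surface. World frame = base frame: x ahead of the robot, y to its left, z up, the work surface at z = 0. Lengths are in m, angles in rad, forces in N, time in s.
With the tool pointing down it reaches from about 0.375 to 0.975 m from the base axis. Payload 3.8 kg.
Tool frame: the origin (TCP) lies midway between the tips of the shut fingers; the grasp point (between the pads) lies 19 mm behind it; x points along the fingers, z is the direction in which the jaws open and shut, and the axes are right-handed (so a half turn about x gives the same grasp; the last joint's range is limited). The gripper opens to 85 mm and grips with 20 to 120 N. Pads are 22 mm wide; open, the fingers measure 114 mm over their backs; the gripper's body (76 mm by 85 mm) begins 54 mm behind the grasp point. The pads swing forward as they close: fully open they stand 13 mm farther back than shut.
Start: joints at [-1.225, 0.264, 1.604, -0, 1.274, -0.037], TCP at [0.252, -0.626, 0.231] pointing down, gripper open.
Joint ranges: [-2.63, 2.63], [-0.94, 2.18], [0.31, 2.57], [-1.31, 4.45], [0, 2.66], [-2.55, 2.55]. Speed limits (rad/s): [2.57, 2.57, 3.14, 3.14, 3.14, 3.14].

### API

Orientations are given as a rotation vector (axis times angle).
In Python, from workcell import * gives the robot as it stands. The module is installed in compiled form; this text tells all that it offers.
- The arm moves only by the tool carry_out, never from a script. Its arguments are lists of equal length, an entry for each row: "offset": the shift along the tool's x, y, z in cm, a list of three; "delta_rot": the turn, a rotation vector about the tool's x, y, z in degrees, a list of three. A call has exactly 5 rows; each row shifts and turns the commanded pose from where the row before left it, along the tool's axes as they then stand; what a row does not reach is not made up. A row lasts 1/12 s, in which the tool goes at most 41.7 mm and 7.16 degrees, less where a joint would pass 70% of its speed; a pose out of reach is approached as far as the arm can. A call is refused whole if a number of a shift passes 4.17 or a number of a turn 7.16, either way. A call with a gripper value outside its range is refused whole. "fingers" is the opening, from -1 (shut) to 1 (fully open), set as the call begins (left out, the last holds). The fingers move at their own pace and stop on an object; "newtons" is the grip in N (left out, the last holds). Time passes only in rows, so rows that do not move let the fingers close, or fill a call up. It gives the time, the measured TCP pose, the force and the opening at its end, in the units of the state.
- read_state(): the state, without advancing time (a new reading comes with each control period).
- read_camera(name): name is "side" or "top"; returns (picture, depth): 420x560x3 uint8, red, green, blue; 420x560 float32, m along the optical axis (not along the pixel's ray), 0 where there is no reading.
- get_calibration(name): a dict with "fx", "fy", "cx", "cy" (pixels), "distortion" ([k1, k2, p1, p2, k3] as OpenCV has them; the pictures are not rectified), "R" (3x3) and "t" (3): a world point X has camera coordinates R X + t. Camera axes: x right, y down, z forward; pixel columns grow to the right and rows downward; lengths in m; the calibration is good to about 2 mm. A picture is of the moment at which its call begins. get_calibration takes no time and is no camera call.
- finish_job(): hands the job in, once; it reports no verdict.
The state is a dict: "time": time; "q": joint angles; "joint_vel": joint speeds; "joint_torque": joint torques, N m; "tool_pos": TCP position; "tcp_rot": TCP orientation; "wrist_force": force on the tool from outside, world axes, zero at the start; "torque": the same for the moment, N m; "width": opening from 0.0 (shut) to 1.0 (fully open).
Only numpy, scipy, OpenCV 4.12 (cv2) and the standard library are available. Lean on these libraries where they do the work, as an engineer would, in place of code of your own. Each camera call takes 0.05 s, during which the arm holds its last target. There are 200 camera calls.

### The job

Fit the loose square extension tube onto the screen arm on this restaurant counter, so that the screen can be hung on it: with the pivot pin up, slide the tube's open end over the arm's square spigot, squeeze the spring button in with your fingers as the tube's edge slides over it, and push on until the button snaps out through the hole in the tube's side, then let go. Be gentle: don't ram the tube against the button or strain the arm, and leave the other things on the counter where they are.

Things in the scene. Friction and masses are not known exactly. Their poses are not given: they have to be found in the camera images.
- ext_tube: The loose extension tube: straight square aluminium tube, 30 x 30 mm outside, 25 x 25 mm inside (wall 2.5 mm), 170 mm long, about 0.16 kg, lying flat. Origin: middle of its underside. +y runs along the tube to the open end (mouth), +x is the side with the locking hole, +z up. When fitted its axes are parallel to the arm's.
- tube_mid (a point): Middle of the tube, on its axis, half-way up (15 mm above the counter as it lies); axes as ext_tube. The mouth is 85 mm off along +y. At the -y end is a dark steel pivot barrel, 34 mm across, 30 mm high, centred 98 mm from here, with a 12 mm pivot pin standing 22 mm above the tube's top. The centre of mass lies about 20 mm from here towards the barrel.
- tube_mouth (a point): Centre of the tube's open end, on its axis; axes as ext_tube. Its inner edge has a 1 mm chamfer. The tube has 0.75 mm of play each way on the spigot. A flat finger that bears on the tube's side at its very end and on the button just beyond squeezes the button level with the tube's outside; then the tube's edge rides over the button's nose with a push of 5 to 10 N.
- tube_hole (a point): Centre of the round 13 mm locking hole, on the tube's outer +x face, 28 mm back from the mouth, half-way up; axes as ext_tube.
- screen_arm: The screen arm, fixed to the counter: dark steel base plate 110 mm square, 10 mm thick; a 45 mm square column 152 mm high on its middle; from the column, along the arm's -y, a 38 mm square collar with a clamp screw on top (162 mm high over all), and through it a level square steel spigot (its rear end shows up to 57 mm behind the column). Origin: centre of the plate's underside. +z up.
- collar (a point): Centre of the collar's mouth, 37.5 mm from the column's axis and 125 mm up, on the spigot's axis; axes as screen_arm. The spigot, 23.5 x 23.5 mm, runs from here along -y; the tube is pushed on along +y. The spigot is clamped firmly at a length that is not measured: its tip lies 120 to 225 mm from here. Its last 8 mm are a black plug tapering to 17 x 17 mm.
- snap_button (a joint): Spring button: 10 mm round-nosed steel pin in the spigot's +x face, half-way up, 55 mm from the tip; stands 8 mm out (3 mm straight, then a 5 mm hemisphere). 0 when out, 0.008 pressed flush with the spigot. Spring 2.5 N (out) to 6 N (flush). When free it stops the tube's end dead, 5 mm before its axis; once out of the hole it stops the tube again.
- sauce_bottle: Bystander: yellow squeeze bottle, 66 mm in diameter, 172 mm high. Origin at the centre of its underside.
- mug: Bystander: white mug, 82 mm in diameter, 90 mm high. Origin at the centre of its underside.
- mouse: Bystander: white computer mouse, 104 mm x 60 mm, 36 mm high. Origin at the centre of its underside, x along its length.
- calculator: Bystander: flat grey desk calculator, 85 mm x 150 mm, 16 mm high. Origin at the centre of its underside.
- hole_punch: Bystander: blue desk hole punch, 115 mm x 75 mm, 70 mm high. Origin at the centre of its underside.
- chopstick_vase: Bystander: white vase, 90 mm in diameter, 125 mm high, with chopsticks standing in it to 225 mm. Origin at the centre of its underside.
Not all that is in view belongs to the job. There is more than one size of the ext_tube; the job needs the larger.

How it is judged:
By the outcome, as a careful person would: the job done as asked, in the order asked, and still so for the second after the job is handed in, with the robot touching nothing.
It also fails if it takes over 72 s, if anything falls off the work surface, if the arm or the gripper's body presses on something with over 40 N, if the wrist force passes 120 N, or if a joint passes its speed limit or range.

## Working session

There is one attempt and no reset: what is moved stays moved. The work goes in short steps, Python scripts to look and compute and a tool call to move; the robot and the scene stay as the last step left them, time stands still between calls to the robot, and variables do not carry over. Pictures are saved under pics/ and viewed, about 8 in all and at most 12, crops included, and the job is handed in when it is done.

Besides the shell and the picture viewer there is one more tool, called after ">>>" in YAML: its name, and indented under it one key for each argument. carry_out: Moves the arm, as the interface text tells. Its arguments: {"type":"object","properties":{"offset":{"type":"array"},"delta_rot":{"type":"array"},"fingers":{"type":"number"},"newtons":{"type":"number"}},"required":["offset","delta_rot"]}

```bash
mkdir -p pics
cat > h.py <<'E'
from workcell import *
import numpy as np, cv2
from scipy.spatial.transform import Rotation as Ro
def cal(n):
    c=get_calibration(n);K=np.array([[c['fx'],0,c['cx']],[0,c['fy'],c['cy']],[0,0,1.]])
    return K,np.array(c['distortion'],float),np.array(c['R']),np.array(c['t']).ravel()
def ray(n,px):
    K,d,R,t=cal(n);u=cv2.undistortPoints(np.array(px,float).reshape(-1,1,2),K,d).reshape(-1,2)
    return -R.T@t, np.c_[u,np.ones(len(u))]@R   # origin, dirs (world), unit depth
def onz(n,px,z):
    o,d=ray(n,px);return o+d*((np.asarray(z)-o[2])/d[:,2])[:,None]
def withdepth(n,px,D):
    o,d=ray(n,px);z=np.array([D[int(round(v)),int(round(u))] for u,v in px]);return o+d*z[:,None]
def proj(n,P):
    K,d,R,t=cal(n);return cv2.projectPoints(np.array(P,float).reshape(-1,3),cv2.Rodrigues(R)[0],t,K,d)[0].reshape(-1,2)
def shot(n,f):
    p,D=read_camera(n);np.save(f'pics/{f}_d.npy',D);cv2.imwrite(f'pics/{f}_raw.png',p[:,:,::-1]);return p,D
def st():
    s=read_state();print({k:np.round(s[k],4).tolist() for k in s if k in('time','tool_pos','tcp_rot','wrist_force','torque','width','q')})
    print(np.round(Ro.from_rotvec(s['tcp_rot']).as_matrix(),3));return s
E
python3 - <<'E'
from h import *
st()
for n in('side','top'):
    p,D=shot(n,n+'0');K,d,R,t=cal(n);print(n,K[0,0],K[0,2],K[1,2],d,-R.T@t,R[2])
E
cp pics/top0_raw.png pics/a.png; cp pics/side0_raw.png pics/b.png
```

```text
{'time': 0.0, 'q': [-1.2249, 0.2648, 1.6054, -0.0, 1.2737, -0.0369], 'tool_pos': [0.2519, -0.6254, 0.2299], 'tcp_rot': [0.9241, 1.3682, -0.9219], 'wrist_force': [0.1281, -1.4455, -0.6525], 'torque': [-0.0162, 0.0147, 0.0522], 'width': 1.0033}
[[-0.001  0.928  0.374]
 [ 0.002  0.374 -0.928]
 [-1.     0.    -0.002]]
side 426.67724324054694 282.3170745400102 207.37410540251472 [-0.0544213  0.         0.         0.         0.       ] [0.31461318 0.5747766  0.78287269] [ 0.24976629 -0.6434294  -0.72361274]
top 472.486238390119 278.86686923606516 211.50087026854618 [-0.00947872  0.          0.          0.          0.        ] [ 0.44088749 -0.00112535  1.12302227] [ 0.09718537 -0.02833541 -0.99486286]
```

View pics/top0_raw.png

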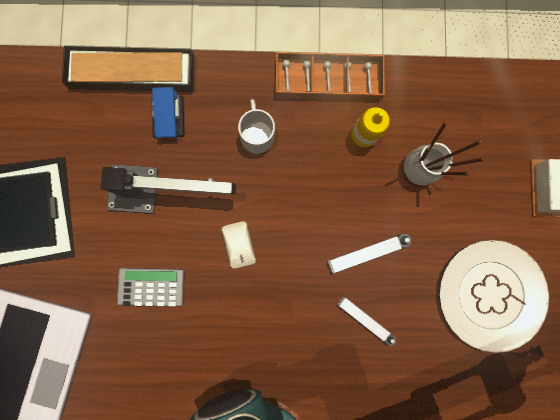

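View pics/side0_raw.png

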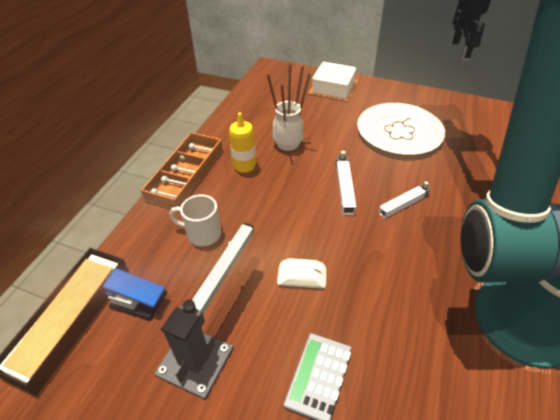

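Run:
```python
import cv2,numpy as np
a=cv2.imread('pics/top0_raw.png')
c1=cv2.resize(a[150:220,95:245],None,fx=5,fy=5,interpolation=cv2.INTER_CUBIC)
c2=cv2.resize(a[228:278,290:440],None,fx=5,fy=5,interpolation=cv2.INTER_CUBIC)[:, :]
cv2.imwrite('pics/c1.png',np.vstack([c1,c2])[:600])
```

```text
(no output)
```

View pics/c1.png

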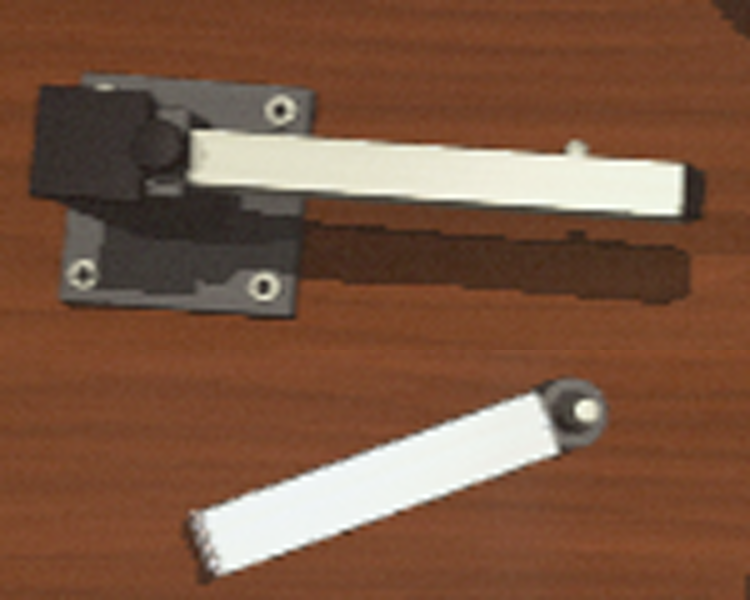

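```bash
cat > m.py <<'E'
from h import *
def pts(n,f):
    D=np.load(f'pics/{f}_d.npy');v,u=np.mgrid[0:420,0:560];o,d=ray(n,np.c_[u.ravel(),v.ravel()]);return (o+d*D.ravel()[:,None]).reshape(420,560,3)
E
python3 - <<'E'
from m import *
T=np.array([[192,512],[220,577],[540,392],[560,453]])/5.;T=T+[290,228-70]
P=onz('top',T,.030);m=P[:2].mean(0);e=P[2:].mean(0);y=(m-e)/np.linalg.norm(m-e)
print('tube corners',P.round(4).tolist(),'len',np.linalg.norm(m-e),'mouth',m,'mid',m-.085*y,'y ang',np.degrees(np.arctan2(y[1],y[0])))
S=np.array([[190,128],[190,187],[685,163],[685,215],[703,168],[703,215],[576,146]])/5.+[95,150]
Q=onz('top',S,.13675);print('spig',Q.round(4).tolist())
a=Q[:2].mean(0);b=Q[2:4].mean(0);y=(a-b)/np.linalg.norm(a-b);print('arm y ang',np.degrees(np.arctan2(y[1],y[0])),np.linalg.norm(a-b))
X=pts('top','top0')
for u,v in[(140,182),(160,184),(180,185),(200,186),(220,187),(228,188)]:print(u,v,X[v,u].round(4))
for u,v in[(340,263),(368,253),(393,244)]:print(u,v,X[v,u].round(4))
# dense: spigot centreline from depth mask
for n in('top','side'):
    X=pts(n,n+'0');o=a
    for nm,c0,yy,zr in(('spig',b,y,(.129,.145)),('tube',(m+e)/2,(m-e)/np.linalg.norm(m-e),(.024,.036))):
        xx=np.array([yy[1],-yy[0],0]);r=X-c0;s=r@yy;t=r@xx
        k=(abs(t)<.03)&(s>-.12)&(s<.25)&(X[...,2]>zr[0])&(X[...,2]<zr[1])
        print(n,nm,k.sum(),'s',s[k].min(),s[k].max(),'z',np.median(X[k][:,2]))
        bins=np.arange(-.12,.25,.03)
        for q in bins:
            kk=k&(s>=q)&(s<q+.03)
            if kk.sum()>8:print('  %.3f t %.4f..%.4f z %.4f'%(q+.015,*np.percentile(t[kk],[4,96]),np.median(X[kk][:,2])))
E
```

```text
tube corners [[0.4361, -0.1483, 0.03], [0.4065, -0.1614, 0.03], [0.494, -0.311, 0.03], [0.4658, -0.3201, 0.03]] len 0.1710934510460532 mouth [ 0.42131428 -0.15483115  0.03      ] mid [ 0.4504187  -0.23469311  0.03      ] y ang 110.02346822443754
spig [[0.6077, 0.2777, 0.1368], [0.5827, 0.2766, 0.1368], [0.5967, 0.0703, 0.1368], [0.5746, 0.0698, 0.1368], [0.5947, 0.0627, 0.1368], [0.5747, 0.0622, 0.1368], [0.603, 0.1162, 0.1368]]
arm y ang 87.36154328794134 0.20733454185718825
140 182 [0.594  0.262  0.1389]
160 184 [0.5908 0.2206 0.1373]
180 185 [0.5903 0.1799 0.132 ]
200 186 [0.588  0.137  0.1382]
220 187 [0.5869 0.0952 0.1367]
228 188 [0.5852 0.0785 0.1357]
340 263 [ 0.4305 -0.1756  0.0275]
368 253 [ 0.4545 -0.2414  0.0257]
393 244 [ 0.4762 -0.2999  0.0272]
top spig 1253 s -0.004465902403419707 0.24983372697531825 z 0.1365100703559099
  -0.015 t -0.0086..0.0092 z 0.1343
  0.015 t -0.0109..0.0111 z 0.1366
  0.045 t -0.0108..0.0147 z 0.1363
  0.075 t -0.0103..0.0115 z 0.1363
  0.105 t -0.0103..0.0118 z 0.1363
  0.135 t -0.0102..0.0117 z 0.1366
  0.165 t -0.0102..0.0119 z 0.1365
  0.19
[... 454 characters left out ...]
.13680857646406863
  -0.015 t -0.0083..0.0077 z 0.1348
  0.015 t -0.0114..0.0105 z 0.1367
  0.045 t -0.0114..0.0114 z 0.1367
  0.075 t -0.0112..0.0106 z 0.1368
  0.105 t -0.0111..0.0114 z 0.1368
  0.135 t -0.0109..0.0111 z 0.1367
  0.165 t -0.0106..0.0113 z 0.1365
  0.195 t -0.0104..0.0115 z 0.1377
  0.225 t -0.0205..-0.0043 z 0.1404
  0.255 t -0.0207..-0.0191 z 0.1369
side tube 615 s -0.10948629727990404 0.08769874606143509 z 0.030305847009847175
  -0.105 t -0.0131..0.0164 z 0.0314
  -0.075 t -0.0121..0.0163 z 0.0306
  -0.045 t -0.0121..0.0164 z 0.0303
  -0.015 t -0.0122..0.0161 z 0.0304
  0.015 t -0.0126..0.0161 z 0.0302
  0.045 t -0.0128..0.0157 z 0.0303
  0.075 t -0.0133..0.0153 z 0.0300
```

The larger tube is the one at (330,266)–(405,241); the smaller is at (341,301)–(393,342). At 171 mm long and 30 mm wide, the first matches the description. The button shows at (210,180), on the spigot's world +x side, so the hole side of the tube already faces the right way. Moving above the tube now.

>>> carry_out:
  offset:
    - [0,2.21,-1.785]
    - [0,2.21,-1.785]
    - [0,2.21,-1.785]
    - [0,2.21,-1.785]
    - [0,2.21,-1.785]
  delta_rot:
    - [0,0,0]
    - [0,0,0]
    - [0,0,0]
    - [0,0,0]
    - [0,0,0]
  fingers: 1

```text
time: 0.52
tool_pos: [0.3215, -0.5006, 0.2305]
tcp_rot: [0.924, 1.367, -0.923]
wrist_force: [1.5, 0.1, 0.6]
width: 1.0
```

>>> carry_out:
  offset:
    - [0,2.21,-1.785]
    - [0,2.21,-1.785]
    - [0,2.21,-1.785]
    - [0,2.21,-1.785]
    - [0,2.21,-1.785]
  delta_rot:
    - [0,0,0]
    - [0,0,0]
    - [0,0,0]
    - [0,0,0]
    - [0,0,0]

```text
time: 0.93
tool_pos: [0.3907, -0.3764, 0.2308]
tcp_rot: [0.923, 1.367, -0.923]
wrist_force: [-0.1, -0.0, 0.3]
width: 0.999
```

>>> carry_out:
  offset:
    - [0,2.21,-1.785]
    - [0,2.21,-1.785]
    - [0,2.21,-1.785]
    - [0,2.21,-1.785]
    - [0,2.21,-1.785]
  delta_rot:
    - [0,0,0]
    - [0,0,0]
    - [0,0,0]
    - [0,0,0]
    - [0,0,0]

```text
time: 1.35
tool_pos: [0.4598, -0.2524, 0.2308]
tcp_rot: [0.923, 1.367, -0.923]
wrist_force: [0.1, -0.8, 0.4]
width: 0.999
```

>>> carry_out:
  offset:
    - [0,0,0]
    - [0,0,0]
    - [0,0,0]
    - [0,0,0]
    - [0,0,0]
  delta_rot:
    - [-5.9,0,0]
    - [-5.9,0,0]
    - [-5.9,0,0]
    - [-5.9,0,0]
    - [-5.9,0,0]

```text
time: 1.77
tool_pos: [0.4594, -0.2535, 0.2307]
tcp_rot: [0.523, 1.508, -0.522]
wrist_force: [-0.7, -0.3, -0.5]
width: 1.003
```

>>> carry_out:
  offset:
    - [0,0,0]
    - [0,0,0]
    - [0,0,0]
    - [0,0,0]
    - [0,0,0]
  delta_rot:
    - [-5.9,0,0]
    - [-5.9,0,0]
    - [-5.9,0,0]
    - [-5.9,0,0]
    - [-5.9,0,0]

```text
time: 2.18
tool_pos: [0.4592, -0.2537, 0.2307]
tcp_rot: [0.121, 1.568, -0.12]
wrist_force: [-0.6, 0.4, -1.3]
width: 0.999
```

>>> carry_out:
  offset:
    - [0,0,0]
    - [0,0,0]
    - [0,0,0]
    - [0,0,0]
    - [0,0,0]
  delta_rot:
    - [-5.9,0,0]
    - [-5.9,0,0]
    - [-5.9,0,0]
    - [-5.9,0,0]
    - [-5.9,0,0]

```text
time: 2.6
tool_pos: [0.4592, -0.2537, 0.2307]
tcp_rot: [-0.283, 1.553, 0.284]
wrist_force: [-0.8, -0.3, -0.6]
width: 0.995
```

```bash
cat > go.py <<'E'
# usage: go.py x y z jaw_deg : remaining offset in tool axes (cm) and turn (deg)
import sys
from h import *
s=st();x,y,z,a=map(float,sys.argv[1:]);a=np.radians(a)
R=Ro.from_rotvec(s['tcp_rot']).as_matrix();G=np.c_[[0,0,-1.],[np.sin(a),-np.cos(a),0],[np.cos(a),np.sin(a),0]]
G[:,1]=np.cross(G[:,2],G[:,0])
dr=np.degrees(Ro.from_matrix(R.T@G).as_rotvec());d=np.array([x,y,z])-s['tool_pos']
print('turn',dr.round(2),'offset now-axes cm',(100*R.T@d).round(2),'goal-axes cm',(100*G.T@d).round(2))
E
python3 go.py .4592 -.2534 .008 20.2
```

```text
{'time': 2.6, 'q': [-0.5522, -0.0207, 1.9224, -0.0, 1.241, -0.9139], 'tool_pos': [0.4592, -0.2537, 0.2307], 'tcp_rot': [-0.2833, 1.5529, 0.2844], 'wrist_force': [-0.7643, -0.3145, -0.5773], 'torque': [0.0329, -0.0151, 0.0215], 'width': 0.9947}
[[-0.001 -0.354  0.935]
 [ 0.001  0.935  0.354]
 [-1.     0.001 -0.001]]
turn [ 0.52 -0.04 -0.05] offset now-axes cm [2.227e+01 1.000e-02 3.000e-02] goal-axes cm [2.227e+01 3.000e-02 1.000e-02]
```

>>> carry_out:
  offset:
    - [2.7,0,0]
    - [2.7,0,0]
    - [2.7,0,0]
    - [2.7,0,0]
    - [2.7,0,0]
  delta_rot:
    - [0.5,0,0]
    - [0,0,0]
    - [0,0,0]
    - [0,0,0]
    - [0,0,0]

```text
time: 3.02
tool_pos: [0.4592, -0.2537, 0.0948]
tcp_rot: [-0.273, 1.554, 0.273]
wrist_force: [0.3, 0.2, 0.0]
width: 1.003
```

>>> carry_out:
  offset:
    - [2.5,0,0]
    - [2.5,0,0]
    - [2.0,0,0]
    - [1.4,0,0]
    - [0.6,0,0]
  delta_rot:
    - [0,0,0]
    - [0,0,0]
    - [0,0,0]
    - [0,0,0]
    - [0,0,0]

```text
time: 3.43
tool_pos: [0.4573, -0.2525, 0.0033]
tcp_rot: [-0.27, 1.558, 0.276]
wrist_force: [0.7, 0.1, 0.2]
width: 0.999
```

```bash
python3 go.py .4592 -.2534 .005 20.2
python3 - <<'E'
from h import *
p,D=shot('top','t1');q,E=shot('side','s1')
c=lambda a,x,y:cv2.resize(a[y:y+100,x:x+130],(520,400),interpolation=cv2.INTER_CUBIC)
cv2.imwrite('pics/g1.png',np.hstack([cv2.resize(c(p,305,205),(390,300)),cv2.resize(c(q,285,130),(390,300))])[:,:,::-1])
E
```

```text
{'time': 3.4333, 'q': [-0.5522, 0.239, 2.1094, 0.0, 0.7986, -0.9001], 'tool_pos': [0.4573, -0.2525, 0.0033], 'tcp_rot': [-0.2702, 1.5575, 0.2759], 'wrist_force': [0.6918, 0.1407, 0.1695], 'torque': [0.0106, -0.0006, -0.0067], 'width': 0.9992}
[[-0.005 -0.341  0.94 ]
 [ 0.003  0.94   0.341]
 [-1.     0.004 -0.003]]
turn [-0.27 -0.19 -0.24] offset now-axes cm [-0.17 -0.15  0.15] goal-axes cm [-0.17 -0.15  0.15]
```

View pics/g1.png

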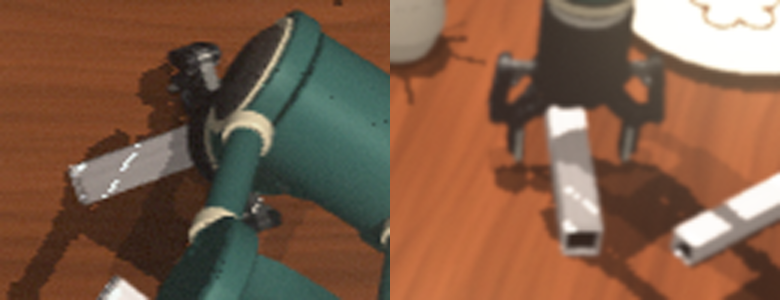

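The picture shows the jaws straddling the large tube at its COM, with the mouth end (about (85,185) in the left half) sticking out. Closing.

>>> carry_out:
  offset:
    - [0,0,0]
    - [0,0,0]
    - [0,0,0]
    - [0,0,0]
    - [0,0,0]
  delta_rot:
    - [0,0,0]
    - [0,0,0]
    - [0,0,0]
    - [0,0,0]
    - [0,0,0]
  fingers: -1
  newtons: 40

```text
time: 3.95
tool_pos: [0.4604, -0.2544, 0.0073]
tcp_rot: [-0.274, 1.552, 0.272]
wrist_force: [0.4, 0.3, -1.7]
width: 0.344
```

>>> carry_out:
  offset:
    - [0,0,0]
    - [0,0,0]
    - [0,0,0]
    - [0,0,0]
    - [0,0,0]
  delta_rot:
    - [0,0,0]
    - [0,0,0]
    - [0,0,0]
    - [0,0,0]
    - [0,0,0]

```text
time: 4.37
tool_pos: [0.4604, -0.2545, 0.0073]
tcp_rot: [-0.274, 1.552, 0.272]
wrist_force: [-0.8, 0.5, 6.6]
width: 0.344
```

>>> carry_out:
  offset:
    - [0,0,0]
    - [0,0,0]
    - [0,0,0]
    - [0,0,0]
    - [0,0,0]
  delta_rot:
    - [0,0,0]
    - [0,0,0]
    - [0,0,0]
    - [0,0,0]
    - [0,0,0]

```text
time: 4.78
tool_pos: [0.4604, -0.2544, 0.0073]
tcp_rot: [-0.274, 1.552, 0.272]
wrist_force: [-1.1, -0.4, 5.9]
width: 0.345
```

>>> carry_out:
  offset:
    - [-1,0,0]
    - [-2,0,0]
    - [-2.5,0,0]
    - [-2.5,0,0]
    - [-2.5,0,0]
  delta_rot:
    - [0,0,0]
    - [0,0,0]
    - [0,0,0]
    - [0,0,0]
    - [0,0,0]

```text
time: 5.2
tool_pos: [0.4588, -0.2534, 0.1121]
tcp_rot: [-0.272, 1.555, 0.274]
wrist_force: [0.4, -0.6, -0.7]
width: 0.346
```

>>> carry_out:
  offset:
    - [-1,0,0]
    - [-0.5,0,0]
    - [0,0,0]
    - [0,0,0]
    - [0,0,0]
  delta_rot:
    - [0,0,0]
    - [0,0,0]
    - [0,0,0]
    - [0,0,0]
    - [0,0,0]

```text
time: 5.62
tool_pos: [0.4583, -0.2531, 0.1243]
tcp_rot: [-0.271, 1.556, 0.275]
wrist_force: [0.0, -0.2, -1.1]
width: 0.343
```

```bash
python3 go.py .578 -.09 .12 -2.6
```

```text
{'time': 5.6167, 'q': [-0.5522, 0.0745, 2.0323, -0.0, 1.0383, -0.9001], 'tool_pos': [0.4583, -0.2531, 0.1243], 'tcp_rot': [-0.2713, 1.5561, 0.2749], 'wrist_force': [0.047, -0.2206, -1.0608], 'torque': [0.0003, -0.0005, -0.0132], 'width': 0.3429}
[[-0.003 -0.341  0.94 ]
 [ 0.002  0.94   0.341]
 [-1.     0.003 -0.002]]
turn [22.53 -0.16 -0.13] offset now-axes cm [ 0.43 11.26 16.82] goal-axes cm [ 0.43 16.84 11.22]
```

>>> carry_out:
  offset:
    - [0,0,0]
    - [0,0,0]
    - [0,0,0]
    - [0,0,0]
    - [0,0,0]
  delta_rot:
    - [4.5,0,0]
    - [4.5,0,0]
    - [4.5,0,0]
    - [4.5,0,0]
    - [4.8,0,0]

```text
time: 6.03
tool_pos: [0.4584, -0.2532, 0.1242]
tcp_rot: [0.044, 1.574, -0.041]
wrist_force: [0.2, -0.2, -0.3]
width: 0.345
```

>>> carry_out:
  offset:
    - [0,2.5,1.5]
    - [0,2.5,1.5]
    - [0,2.5,1.5]
    - [0,2.5,1.5]
    - [0,2.5,1.5]
  delta_rot:
    - [0,0,0]
    - [0,0,0]
    - [0,0,0]
    - [0,0,0]
    - [0,0,0]

```text
time: 6.45
tool_pos: [0.5401, -0.1314, 0.1242]
tcp_rot: [0.04, 1.574, -0.039]
wrist_force: [0.8, 0.1, -1.3]
width: 0.342
```

>>> carry_out:
  offset:
    - [0,1.5,1]
    - [0,1.5,1]
    - [0,1,1]
    - [0,0.5,0.8]
    - [0,0,0]
  delta_rot:
    - [0,0,0]
    - [0,0,0]
    - [0,0,0]
    - [0,0,0]
    - [0,0,0]

```text
time: 6.87
tool_pos: [0.5821, -0.0891, 0.1254]
tcp_rot: [0.038, 1.571, -0.038]
wrist_force: [-0.4, 0.5, -1.7]
width: 0.346
```

```bash
python3 go.py .5788 -.069 .1173 -2.8
python3 - <<'E'
from h import *
p,D=shot('top','t2');q,E=shot('side','s2')
a=cv2.resize(p[155:225,180:320],(700,350),interpolation=cv2.INTER_CUBIC);b=cv2.resize(q[180:280,170:310],(350,250),interpolation=cv2.INTER_CUBIC)
z=np.zeros((600,700,3),np.uint8);z[:350]=a;z[350:,:350]=b;cv2.imwrite('pics/g2.png',z[:,:,::-1])
E
```

```text
{'time': 6.8667, 'q': [-0.1943, 0.1909, 1.8976, 0.0002, 1.0535, -0.1456], 'tool_pos': [0.5821, -0.0891, 0.1254], 'tcp_rot': [0.0385, 1.5709, -0.0381], 'wrist_force': [-0.3884, 0.5115, -1.6972], 'torque': [-0.0779, -0.0237, 0.0571], 'width': 0.3461}
[[-0.     0.049  0.999]
 [ 0.     0.999 -0.049]
 [-1.     0.    -0.   ]]
turn [ 0.01 -0.02 -0.01] offset now-axes cm [ 0.81  1.99 -0.42] goal-axes cm [ 0.81  1.99 -0.42]
```

View pics/g2.png

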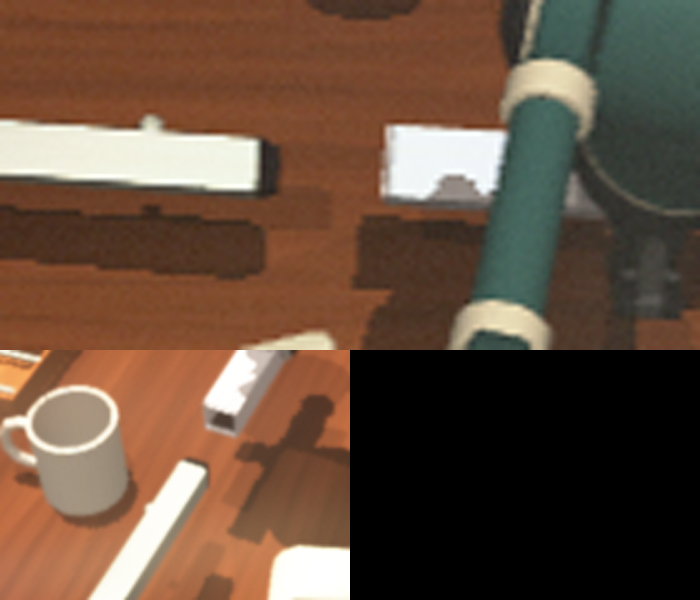

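The tube is level, with its mouth at about (257,187) and the spigot tip at (235,188). Next I'll measure the tube against the spigot axis from depth.

```bash
cat > rel.py <<'E'
import sys
from m import *
def rel(tag,lo=-.12,hi=.2):
    yy=np.array([.0488,.9988,0]);xx=np.array([.9988,-.0488,0]);c0=np.array([.5857,.070,0])
    for n in('top','side'):
        X=pts(n,n[0]+tag);r=X-c0;s=r@yy;t=r@xx
        k=(abs(t)<.026)&(X[...,2]>.128)&(X[...,2]<.152)
        for q in np.arange(lo,hi,.02):
            kk=k&(s>=q)&(s<q+.02)
            if kk.sum()>15:print(n,'%.3f t %.4f..%.4f mid %.4f z %.4f n%d'%(q+.01,*np.percentile(t[kk],[4,96]),np.percentile(t[kk],[4,96]).mean(),np.median(X[kk][:,2]),kk.sum()))
        for z0 in(0.135,):
            kk=k&(s<-.012);print(n,'mouth s',np.percentile(s[kk],99.5) if kk.any() else None)
if __name__=='__main__':rel(sys.argv[1],*map(float,sys.argv[2:]))
E
python3 rel.py 2
```

```text
top -0.090 t -0.0107..0.0187 mid 0.0040 z 0.1476 n135
top -0.070 t -0.0105..0.0176 mid 0.0035 z 0.1478 n145
top -0.050 t -0.0109..0.0182 mid 0.0037 z 0.1479 n72
top -0.010 t -0.0089..0.0092 mid 0.0002 z 0.1340 n23
top 0.010 t -0.0113..0.0114 mid 0.0001 z 0.1365 n112
top 0.030 t -0.0109..0.0111 mid 0.0001 z 0.1361 n109
top 0.050 t -0.0110..0.0151 mid 0.0020 z 0.1359 n119
top 0.070 t -0.0111..0.0114 mid 0.0001 z 0.1365 n112
top 0.090 t -0.0106..0.0110 mid 0.0002 z 0.1361 n107
top 0.110 t -0.0109..0.0113 mid 0.0002 z 0.1364 n112
top 0.130 t -0.0110..0.0121 mid 0.0006 z 0.1366 n113
top 0.150 t -0.0104..0.0110 mid 0.0003 z 0.1367 n108
top 0.170 t -0.0109..0.0114 mid 0.0003 z 0.1363 n110
top 0.190 t -0.0105..0.0119 mid 0.0007 z 0.1365 n111
top mouth s -0.05112057369162832
side -0.110 t -0.0115..0.0173 mid 0.0029 z 0.1480 n114
side -0.090 t -0.0116..0.0175 mid 0.0030 z 0.1482 n121
side -0.070 t -0.0119..0.0170 mid 0.0025 z 0.1482 n124
side -0.050 t -0.0117..0.0178 mid 0.0031 z 0.1472 n73
side -0.010 t -0.0086..0.0074 mid -0.0006 z 0.1351 n16
side 0.010 t -0.0117..0.0107 mid -0.0005 z 0.1368 n98
side 0.030 t -0.0116..0.0108 mid -0.0004 z 0.1367 n104
side 0.050 t -0.0117..0.0115 mid -0.0001 z 0.1366 n116
side 0.070 t -0.0114..0.0103 mid -0.0006 z 0.1369 n116
side 0.090 t -0.0115..0.0112 mid -0.0002 z 0.1366 n122
side 0.110 t -0.0114..0.0109 mid -0.0002 z 0.1370 n125
side 0.130 t -0.0114..0.0109 mid -0.0003 z 0.1368 n131
side 0.150 t -0.0109..0.0109 mid 0.0000 z 0.1365 n140
side 0.170 t -0.0111..0.0111 mid -0.0000 z 0.1364 n140
side 0.190 t -0.0106..0.0109 mid 0.0001 z 0.1375 n141
side mouth s -0.05201871290030442
```

>>> carry_out:
  offset:
    - [0.4,0,-0.17]
    - [0.42,0,-0.18]
    - [0,1.5,0]
    - [0,1,0]
    - [0,0,0]
  delta_rot:
    - [0,0,0]
    - [0,0,0]
    - [0,0,0]
    - [0,0,0]
    - [0,0,0]

```text
time: 7.38
tool_pos: [0.5779, -0.0636, 0.1176]
tcp_rot: [0.04, 1.571, -0.038]
wrist_force: [0.2, -0.7, -1.1]
width: 0.338
```

>>> carry_out:
  offset:
    - [0,0,0]
    - [0,0,0]
    - [0,0,0]
    - [0,0,0]
    - [0,0,0]
  delta_rot:
    - [0,0,0]
    - [0,0,0]
    - [0,0,0]
    - [0,0,0]
    - [0,0,0]

```text
time: 7.8
tool_pos: [0.5788, -0.065, 0.1182]
tcp_rot: [0.04, 1.57, -0.04]
wrist_force: [0.0, -0.7, -1.0]
width: 0.346
```

```bash
python3 - <<'E'
from h import *
st();shot('top','t3');shot('side','s3')
E
python3 rel.py 3 -.12 .08
```

```text
{'time': 7.8, 'q': [-0.1546, 0.1866, 1.9175, -0.0001, 1.0373, -0.1041], 'tool_pos': [0.5788, -0.065, 0.1182], 'tcp_rot': [0.0395, 1.5702, -0.0397], 'wrist_force': [0.0461, -0.6689, -1.046], 'torque': [-0.0212, 0.0092, 0.0186], 'width': 0.3455}
[[ 0.     0.05   0.999]
 [-0.     0.999 -0.05 ]
 [-1.    -0.     0.   ]]
top -0.110 t -0.0148..0.0010 mid -0.0069 z 0.1397 n30
top -0.090 t -0.0148..0.0071 mid -0.0038 z 0.1400 n33
top -0.070 t -0.0134..0.0129 mid -0.0003 z 0.1405 n30
top -0.050 t -0.0149..0.0137 mid -0.0006 z 0.1409 n144
top -0.030 t -0.0150..0.0138 mid -0.0006 z 0.1408 n94
top -0.010 t -0.0089..0.0088 mid -0.0000 z 0.1342 n26
top 0.010 t -0.0113..0.0112 mid -0.0000 z 0.1362 n111
top 0.030 t -0.0111..0.0110 mid -0.0001 z 0.1365 n108
top 0.050 t -0.0110..0.0149 mid 0.0019 z 0.1365 n119
top 0.070 t -0.0110..0.0117 mid 0.0004 z 0.1362 n113
top mouth s -0.027431301830135257
side -0.110 t -0.0151..0.0134 mid -0.0008 z 0.1409 n107
side -0.090 t -0.0150..0.0135 mid -0.0007 z 0.1411 n104
side -0.070 t -0.0151..0.0135 mid -0.0008 z 0.1409 n119
side -0.050 t -0.0154..0.0138 mid -0.0008 z 0.1411 n120
side -0.030 t -0.0154..0.0136 mid -0.0009 z 0.1409 n92
side 0.010 t -0.0115..0.0105 mid -0.0005 z 0.1365 n103
side 0.030 t -0.0117..0.0108 mid -0.0004 z 0.1369 n102
side 0.050 t -0.0117..0.0128 mid 0.0005 z 0.1367 n119
side 0.070 t -0.0117..0.0107 mid -0.0005 z 0.1368 n117
side mouth s -0.026979740779944455
```

>>> carry_out:
  offset:
    - [0.11,0,0.05]
    - [0,1,0]
    - [0,1,0]
    - [0,0.5,0]
    - [0,0.3,0]
  delta_rot:
    - [0,0,0]
    - [0,0,0]
    - [0,0,0]
    - [0,0,0]
    - [0,0,0]

```text
time: 8.32
tool_pos: [0.5806, -0.0353, 0.117]
tcp_rot: [0.039, 1.571, -0.038]
wrist_force: [-0.1, -0.1, -2.2]
width: 0.344
```

>>> carry_out:
  offset:
    - [0,0.2,0]
    - [0,0.2,0]
    - [0,0.2,0]
    - [0,0,0]
    - [0,0,0]
  delta_rot:
    - [0,0,0]
    - [0,0,0]
    - [0,0,0]
    - [0,0,0]
    - [0,0,0]

```text
time: 8.73
tool_pos: [0.581, -0.0308, 0.117]
tcp_rot: [0.039, 1.57, -0.039]
wrist_force: [0.1, -0.7, -1.4]
width: 0.345
```

```bash
python3 - <<'E'
from h import *
st();shot('top','t4');shot('side','s4')
E
python3 rel.py 4 -.08 .06
```

```text
{'time': 8.7333, 'q': [-0.0957, 0.1867, 1.9197, -0.0001, 1.0351, -0.0457], 'tool_pos': [0.581, -0.0308, 0.117], 'tcp_rot': [0.0392, 1.5704, -0.0393], 'wrist_force': [0.0639, -0.6502, -1.4173], 'torque': [0.0079, -0.0317, -0.0067], 'width': 0.3449}
[[ 0.     0.05   0.999]
 [-0.     0.999 -0.05 ]
 [-1.    -0.     0.   ]]
top -0.070 t -0.0143..0.0082 mid -0.0031 z 0.1393 n41
top -0.050 t -0.0142..0.0104 mid -0.0019 z 0.1395 n84
top -0.010 t -0.0143..0.0143 mid -0.0000 z 0.1394 n106
top 0.010 t -0.0136..0.0122 mid -0.0007 z 0.1375 n123
top 0.030 t -0.0110..0.0109 mid -0.0001 z 0.1363 n109
top 0.050 t -0.0105..0.0131 mid 0.0013 z 0.1362 n115
top 0.070 t -0.0110..0.0113 mid 0.0002 z 0.1363 n110
top mouth s -0.012528640994067175
side -0.070 t -0.0143..0.0141 mid -0.0001 z 0.1396 n107
side -0.050 t -0.0147..0.0137 mid -0.0005 z 0.1399 n122
side -0.030 t -0.0148..0.0144 mid -0.0002 z 0.1398 n121
side -0.010 t -0.0147..0.0136 mid -0.0006 z 0.1400 n126
side 0.010 t -0.0143..0.0137 mid -0.0003 z 0.1376 n130
side 0.030 t -0.0116..0.0104 mid -0.0006 z 0.1371 n103
side 0.050 t -0.0116..0.0117 mid 0.0001 z 0.1369 n113
side 0.070 t -0.0114..0.0111 mid -0.0002 z 0.1364 n119
side mouth s -0.01260126813127345
```

The mouth is over the spigot and the forces are unchanged. I'll slide on until it is just short of the button.

>>> carry_out:
  offset:
    - [0,0.5,0]
    - [0,0.5,0]
    - [0,0.5,0]
    - [0,0.5,0]
    - [0,0.3,0]
  delta_rot:
    - [0,0,0]
    - [0,0,0]
    - [0,0,0]
    - [0,0,0]
    - [0,0,0]

```text
time: 9.25
tool_pos: [0.5821, -0.0069, 0.117]
tcp_rot: [0.039, 1.57, -0.039]
wrist_force: [0.0, -0.1, -0.7]
width: 0.341
```

>>> carry_out:
  offset:
    - [0,0.2,0]
    - [0,0.2,0]
    - [0,0.2,0]
    - [0,0,0]
    - [0,0,0]
  delta_rot:
    - [0,0,0]
    - [0,0,0]
    - [0,0,0]
    - [0,0,0]
    - [0,0,0]

```text
time: 9.67
tool_pos: [0.5824, -0.0017, 0.117]
tcp_rot: [0.039, 1.57, -0.039]
wrist_force: [-0.2, 0.3, -1.3]
width: 0.341
```

```bash
python3 - <<'E'
from h import *
st();p,D=shot('top','t5');q,E=shot('side','s5')
a=cv2.resize(p[160:210,180:260],(640,400),interpolation=cv2.INTER_CUBIC);
cv2.imwrite('pics/g5.png',a[:,:,::-1])
E
python3 rel.py 5 -.04 .08
```

```text
{'time': 9.6667, 'q': [-0.0457, 0.1879, 1.9184, -0.0001, 1.0353, 0.0042], 'tool_pos': [0.5824, -0.0017, 0.117], 'tcp_rot': [0.0391, 1.5705, -0.0392], 'wrist_force': [-0.2029, 0.3426, -1.2908], 'torque': [0.0024, -0.0222, -0.0124], 'width': 0.3411}
[[-0.     0.05   0.999]
 [-0.     0.999 -0.05 ]
 [-1.    -0.    -0.   ]]
top -0.030 t -0.0144..0.0090 mid -0.0027 z 0.1392 n78
top -0.010 t -0.0143..0.0084 mid -0.0029 z 0.1391 n86
top 0.030 t -0.0142..0.0121 mid -0.0010 z 0.1387 n84
top 0.050 t -0.0108..0.0163 mid 0.0027 z 0.1365 n117
top 0.070 t -0.0112..0.0114 mid 0.0001 z 0.1365 n113
top mouth s -0.012413797316303602
side -0.030 t -0.0148..0.0146 mid -0.0001 z 0.1398 n123
side -0.010 t -0.0148..0.0139 mid -0.0004 z 0.1397 n125
side 0.010 t -0.0148..0.0141 mid -0.0004 z 0.1402 n131
side 0.030 t -0.0147..0.0148 mid 0.0001 z 0.1389 n150
side 0.050 t -0.0115..0.0123 mid 0.0004 z 0.1368 n116
side 0.070 t -0.0115..0.0108 mid -0.0004 z 0.1367 n117
side mouth s -0.012257679807084317
```

View pics/g5.png

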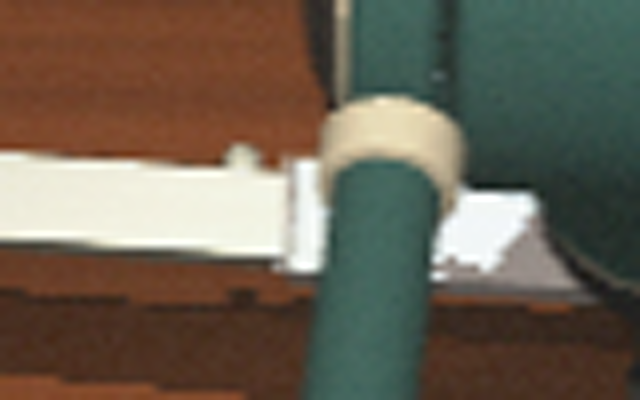

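The mouth is at crop x≈285 and the button at x≈240, so the button axis is about 11.5 mm ahead. I'll advance 5 mm, let go, and regrip at the mouth.

>>> carry_out:
  offset:
    - [0,0.2,0]
    - [0,0.2,0]
    - [0,0.1,0]
    - [0,0,0]
    - [0,0,0]
  delta_rot:
    - [0,0,0]
    - [0,0,0]
    - [0,0,0]
    - [0,0,0]
    - [0,0,0]

```text
time: 10.18
tool_pos: [0.5827, 0.0033, 0.117]
tcp_rot: [0.039, 1.57, -0.039]
wrist_force: [-0.4, -0.1, -0.8]
width: 0.337
```

>>> carry_out:
  offset:
    - [0,0,0]
    - [0,0,0]
    - [0,0,0]
    - [0,0,0]
    - [0,0,0]
  delta_rot:
    - [0,0,0]
    - [0,0,0]
    - [0,0,0]
    - [0,0,0]
    - [0,0,0]
  fingers: 0.4

```text
time: 10.6
tool_pos: [0.5828, 0.0032, 0.1172]
tcp_rot: [0.039, 1.57, -0.039]
wrist_force: [-0.3, 0.5, 0.2]
width: 0.697
```

>>> carry_out:
  offset:
    - [0,0,0]
    - [0,0,0]
    - [0,0,0]
    - [0,0,0]
    - [0,0,0]
  delta_rot:
    - [0,0,0]
    - [0,0,0]
    - [0,0,0]
    - [0,0,0]
    - [0,0,0]

```text
time: 11.02
tool_pos: [0.5826, 0.0032, 0.117]
tcp_rot: [0.039, 1.57, -0.039]
wrist_force: [0.2, 0.4, 0.2]
width: 0.704
```

```bash
python3 - <<'E'
from h import *
st();p,D=shot('top','t6');q,E=shot('side','s6')
E
python3 rel.py 6 -.12 .08
```

```text
{'time': 11.0167, 'q': [-0.0372, 0.1883, 1.9179, 0.0, 1.0354, 0.0128], 'tool_pos': [0.5826, 0.0032, 0.117], 'tcp_rot': [0.0393, 1.5704, -0.0393], 'wrist_force': [0.1541, 0.3719, 0.1723], 'torque': [-0.0127, 0.0032, 0.0472], 'width': 0.7038}
[[ 0.     0.05   0.999]
 [ 0.     0.999 -0.05 ]
 [-1.     0.     0.   ]]
top -0.110 t -0.0141..0.0088 mid -0.0026 z 0.1340 n97
top -0.030 t -0.0142..0.0072 mid -0.0035 z 0.1373 n47
top -0.010 t -0.0142..0.0088 mid -0.0027 z 0.1384 n113
top 0.030 t -0.0139..0.0140 mid 0.0001 z 0.1402 n44
top 0.050 t -0.0113..0.0150 mid 0.0019 z 0.1364 n117
top 0.070 t -0.0110..0.0115 mid 0.0003 z 0.1366 n113
top mouth s -0.012234765146824846
side -0.090 t -0.0125..0.0148 mid 0.0012 z 0.1354 n67
side -0.070 t -0.0144..0.0146 mid 0.0001 z 0.1361 n102
side -0.050 t -0.0148..0.0144 mid -0.0002 z 0.1371 n112
side -0.030 t -0.0145..0.0142 mid -0.0002 z 0.1377 n118
side -0.010 t -0.0146..0.0143 mid -0.0002 z 0.1385 n123
side 0.010 t -0.0147..0.0139 mid -0.0004 z 0.1396 n127
side 0.030 t -0.0149..0.0147 mid -0.0001 z 0.1403 n145
side 0.050 t -0.0122..0.0141 mid 0.0009 z 0.1368 n129
side 0.070 t -0.0114..0.0108 mid -0.0003 z 0.1367 n120
side mouth s -0.01222656511076172
```

The tube rests on the spigot, sagging 2.6° within its play as expected. Moving the hand to the mouth.

>>> carry_out:
  offset:
    - [0,1.5,0]
    - [0,2,0]
    - [0,2,0]
    - [0,2,0]
    - [0,1.5,0]
  delta_rot:
    - [0,0,0]
    - [0,0,0]
    - [0,0,0]
    - [0,0,0]
    - [0,0,0]

```text
time: 11.53
tool_pos: [0.5872, 0.0944, 0.117]
tcp_rot: [0.04, 1.57, -0.039]
wrist_force: [0.9, 0.5, 0.0]
width: 0.701
```

>>> carry_out:
  offset:
    - [0,1,0]
    - [0,0.7,0]
    - [0,0,0]
    - [0,0,0]
    - [0,0,0]
  delta_rot:
    - [0,0,0]
    - [0,0,0]
    - [0,0,0]
    - [0,0,0]
    - [0,0,0]

```text
time: 11.95
tool_pos: [0.5879, 0.1094, 0.1169]
tcp_rot: [0.039, 1.571, -0.04]
wrist_force: [0.2, -0.4, -0.5]
width: 0.7
```

Run:
```python
from h import *
s=st();p,D=shot('top','t7');q,E=shot('side','s7')
# mark grasp-plane point at axis height, projected
for n in('top','side'):print(n,proj(n,[[s['tool_pos'][0],s['tool_pos'][1],.137]]).round(1))
a=cv2.resize(p[155:215,175:255],(400,300),interpolation=cv2.INTER_CUBIC);b=cv2.resize(q[220:310,180:300],(400,300),interpolation=cv2.INTER_CUBIC)
cv2.imwrite('pics/g7.png',np.hstack([a,b])[:,:,::-1])
```

```text
{'time': 11.95, 'q': [0.1425, 0.216, 1.8846, -0.0004, 1.0413, 0.1931], 'tool_pos': [0.5879, 0.1094, 0.1169], 'tcp_rot': [0.0392, 1.5707, -0.0399], 'wrist_force': [0.2381, -0.4433, -0.4749], 'torque': [0.0231, 0.0495, -0.0434], 'width': 0.7002}
[[-0.     0.05   0.999]
 [-0.     0.999 -0.05 ]
 [-1.    -0.    -0.   ]]
top [[213.2 186.4]]
side [[238.7 238.8]]
```

View pics/g7.png

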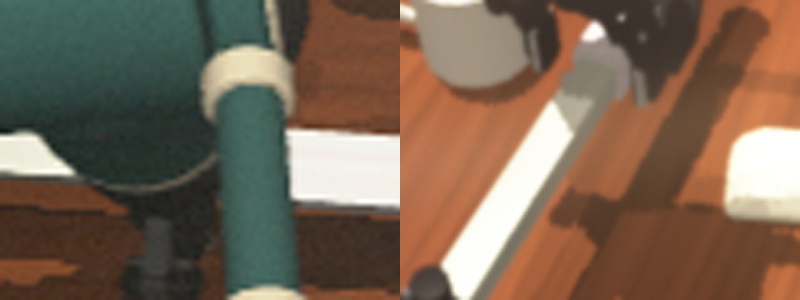

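Run:
```python
from m import *
yy=np.array([.0488,.9988,0]);xx=np.array([.9988,-.0488,0]);c0=np.array([.5857,.070,0])
for f in('s6','t6','s7'):
    X=pts('side' if f[0]=='s' else 'top',f);r=X-c0;s=r@yy;t=r@xx
    for q in np.arange(.028,.052,.002):
        k=(s>=q)&(s<q+.002)&(abs(t)<.010)&(X[...,2]>.13)&(X[...,2]<.15)
        if k.any():print(f,'%.3f'%(q+.001),k.sum(),X[k][:,2].mean().round(4),end=' | ')
    print()
```

```text
s6 0.029 7 0.141 | s6 0.031 9 0.1402 | s6 0.033 4 0.1418 | s6 0.035 9 0.1414 | s6 0.037 9 0.1398 | s6 0.039 14 0.1399 | s6 0.041 14 0.1381 | s6 0.043 6 0.1371 | s6 0.045 8 0.1373 | s6 0.047 9 0.1372 | s6 0.049 10 0.1375 | s6 0.051 6 0.1369 | 
t6 0.033 5 0.1398 | t6 0.035 9 0.1404 | t6 0.037 8 0.1395 | t6 0.039 8 0.1403 | t6 0.041 6 0.1391 | t6 0.043 9 0.136 | t6 0.045 10 0.1363 | t6 0.047 8 0.1368 | t6 0.049 10 0.1361 | t6 0.051 9 0.1361 | 
s7 0.029 5 0.1408 | s7 0.031 8 0.1406 | s7 0.033 10 0.1411 | s7 0.035 7 0.1404 | s7 0.037 8 0.1417 | s7 0.039 15 0.1396 | s7 0.041 12 0.1387 | s7 0.043 9 0.1371 | s7 0.045 5 0.1376 | s7 0.047 11 0.1373 | s7 0.049 5 0.1368 | s7 0.051 12 0.1371 |
```

>>> carry_out:
  offset:
    - [0,0.2,0]
    - [0,0,0]
    - [0,0,0]
    - [0,0,0]
    - [0,0,0]
  delta_rot:
    - [0,0,0]
    - [0,0,0]
    - [0,0,0]
    - [0,0,0]
    - [0,0,0]

```text
time: 12.47
tool_pos: [0.5881, 0.112, 0.117]
tcp_rot: [0.039, 1.57, -0.039]
wrist_force: [-0.2, 0.1, 0.6]
width: 0.698
```

>>> carry_out:
  offset:
    - [0,0,0]
    - [0,0,0]
    - [0,0,0]
    - [0,0,0]
    - [0,0,0]
  delta_rot:
    - [0,0,0]
    - [0,0,0]
    - [0,0,0]
    - [0,0,0]
    - [0,0,0]
  fingers: -1
  newtons: 45

```text
time: 12.88
tool_pos: [0.5884, 0.1121, 0.1175]
tcp_rot: [0.039, 1.57, -0.039]
wrist_force: [-0.4, 0.3, 2.0]
width: 0.343
```

>>> carry_out:
  offset:
    - [0,0,0]
    - [0,0,0]
    - [0,0,0]
    - [0,0,0]
    - [0,0,0]
  delta_rot:
    - [0,0,0]
    - [0,0,0]
    - [0,0,0]
    - [0,0,0]
    - [0,0,0]

```text
time: 13.3
tool_pos: [0.5884, 0.1121, 0.1174]
tcp_rot: [0.039, 1.57, -0.039]
wrist_force: [-0.5, -0.4, 5.3]
width: 0.342
```

>>> carry_out:
  offset:
    - [0,0,0]
    - [0,0,0]
    - [0,0,0]
    - [0,0,0]
    - [0,0,0]
  delta_rot:
    - [0,0,-0.6]
    - [0,0,-0.6]
    - [0,0,-0.6]
    - [0,0,0]
    - [0,0,0]

```text
time: 13.72
tool_pos: [0.5884, 0.1123, 0.1166]
tcp_rot: [0.014, 1.571, -0.064]
wrist_force: [3.3, -2.2, 0.2]
width: 0.336
```

```bash
python3 - <<'E'
from h import *
st();p,D=shot('top','t8');q,E=shot('side','s8')
E
python3 rel.py 8 -.14 .0
```

```text
{'time': 13.7167, 'q': [0.165, 0.2225, 1.8776, -0.0359, 1.0481, 0.2324], 'tool_pos': [0.5884, 0.1123, 0.1166], 'tcp_rot': [0.0139, 1.5706, -0.0637], 'wrist_force': [3.2804, -2.1991, 0.1812], 'torque': [0.0246, -0.6046, -0.0406], 'width': 0.3358}
[[-0.001  0.049  0.999]
 [-0.032  0.998 -0.049]
 [-0.999 -0.032  0.001]]
top -0.130 t -0.0144..0.0144 mid -0.0000 z 0.1366 n130
top -0.110 t -0.0143..0.0143 mid -0.0000 z 0.1372 n137
top -0.090 t -0.0139..0.0141 mid 0.0001 z 0.1370 n137
top -0.070 t -0.0142..0.0144 mid 0.0001 z 0.1374 n140
top -0.050 t -0.0141..0.0148 mid 0.0004 z 0.1381 n140
top -0.030 t -0.0136..0.0144 mid 0.0004 z 0.1383 n140
top -0.010 t -0.0139..0.0147 mid 0.0004 z 0.1386 n141
top 0.010 t -0.0137..0.0153 mid 0.0008 z 0.1388 n137
top mouth s -0.012821743998244763
side -0.130 t -0.0151..0.0132 mid -0.0009 z 0.1374 n121
side -0.110 t -0.0146..0.0138 mid -0.0004 z 0.1370 n99
side -0.090 t -0.0146..0.0140 mid -0.0003 z 0.1375 n105
side -0.070 t -0.0145..0.0144 mid -0.0001 z 0.1380 n107
side -0.050 t -0.0145..0.0137 mid -0.0004 z 0.1383 n108
side -0.030 t -0.0145..0.0011 mid -0.0067 z 0.1386 n47
side 0.010 t -0.0145..-0.0081 mid -0.0113 z 0.1388 n17
side mouth s -0.026663665034225098
```

The width reads the tube's 30 mm, so the button is squeezed level. I'll level the tube a little more and push gently.

>>> carry_out:
  offset:
    - [0,0,0]
    - [-0.01,0.2,0]
    - [-0.01,0.2,0]
    - [-0.01,0.2,0]
    - [0,0,0]
  delta_rot:
    - [0,0,-0.6]
    - [0,0,0]
    - [0,0,0]
    - [0,0,0]
    - [0,0,0]

```text
time: 14.23
tool_pos: [0.5885, 0.1176, 0.117]
tcp_rot: [0.005, 1.571, -0.073]
wrist_force: [3.7, -3.8, -1.1]
width: 0.338
```

>>> carry_out:
  offset:
    - [-0.01,0.2,0]
    - [-0.01,0.2,0]
    - [-0.01,0.2,0]
    - [0,0,0]
    - [0,0,0]
  delta_rot:
    - [0,0,0]
    - [0,0,0]
    - [0,0,0]
    - [0,0,0]
    - [0,0,0]

```text
time: 14.65
tool_pos: [0.589, 0.1247, 0.1172]
tcp_rot: [0.007, 1.571, -0.071]
wrist_force: [4.4, 1.2, -1.5]
width: 0.34
```

```bash
cat > rear.py <<'E'
import sys
from m import *
# rear (barrel-side) end of tube top & button/hole: s of pin via z>0.145
f=sys.argv[1];yy=np.array([.0488,.9988,0]);xx=np.array([.9988,-.0488,0]);c0=np.array([.5857,.070,0])
st();shot('top','t'+f);shot('side','s'+f)
for n in('top','side'):
    X=pts(n,n[0]+f);r=X-c0;s=r@yy;t=r@xx
    k=(abs(t)<.012)&(X[...,2]>.150)&(X[...,2]<.166)&(s<-.03)&(s>-.2)
    print(n,'pin s',np.median(s[k]) if k.any() else None,k.sum(),np.percentile(X[k][:,2],90) if k.any() else '')
E
python3 rear.py 9; python3 rel.py 9 -.14 .0|grep -v mouth
python3 - <<'E'
from m import *
yy=np.array([.0488,.9988,0]);xx=np.array([.9988,-.0488,0]);c0=np.array([.5857,.070,0])
for n in('top','side'):
    X=pts(n,n[0]+'8');r=X-c0;s=r@yy;t=r@xx
    k=(abs(t)<.012)&(X[...,2]>.150)&(X[...,2]<.166)&(s<-.03)&(s>-.2);print('before',n,np.median(s[k]),k.sum())
E
```

```text
{'time': 14.65, 'q': [0.1903, 0.2292, 1.8683, -0.046, 1.0537, 0.2631], 'tool_pos': [0.589, 0.1247, 0.1172], 'tcp_rot': [0.0069, 1.5706, -0.0714], 'wrist_force': [4.4357, 1.1642, -1.4718], 'torque': [0.2589, -0.7194, 0.027], 'width': 0.3396}
[[-0.001  0.05   0.999]
 [-0.041  0.998 -0.05 ]
 [-0.999 -0.041  0.001]]
top pin s -0.12896902714110287 31 0.16063136825244195
side pin s -0.12728237906780812 35 0.16169997594338398
top -0.130 t -0.0152..0.0145 mid -0.0003 z 0.1391 n114
top -0.110 t -0.0144..0.0144 mid -0.0000 z 0.1388 n137
top -0.090 t -0.0142..0.0141 mid -0.0001 z 0.1386 n140
top -0.070 t -0.0141..0.0144 mid 0.0002 z 0.1392 n141
top -0.050 t -0.0139..0.0149 mid 0.0005 z 0.1391 n141
top -0.030 t -0.0138..0.0143 mid 0.0003 z 0.1394 n141
top -0.010 t -0.0140..0.0146 mid 0.0003 z 0.1396 n140
top 0.010 t -0.0136..0.0149 mid 0.0006 z 0.1401 n144
side -0.130 t -0.0157..0.0155 mid -0.0001 z 0.1399 n95
side -0.110 t -0.0144..0.0140 mid -0.0002 z 0.1390 n98
side -0.090 t -0.0148..0.0140 mid -0.0004 z 0.1393 n107
side -0.070 t -0.0145..0.0147 mid 0.0001 z 0.1394 n112
side -0.050 t -0.0145..0.0138 mid -0.0004 z 0.1396 n115
side -0.030 t -0.0145..0.0122 mid -0.0012 z 0.1400 n109
side -0.010 t -0.0144..-0.0026 mid -0.0085 z 0.1397 n31
before top -0.14142581360644124 28
before side -0.13898819465943563 29
```

The tube moved 12 mm with the hand and the button went under the edge. About 20 mm remain.

>>> carry_out:
  offset:
    - [-0.01,0.3,0]
    - [-0.01,0.3,0]
    - [-0.01,0.3,0]
    - [-0.01,0.3,0]
    - [0,0.1,0]
  delta_rot:
    - [0,0,0]
    - [0,0,0]
    - [0,0,0]
    - [0,0,0]
    - [0,0,0]

```text
time: 15.17
tool_pos: [0.5896, 0.1372, 0.1171]
tcp_rot: [0.006, 1.571, -0.072]
wrist_force: [4.0, -0.6, -1.6]
width: 0.342
```

>>> carry_out:
  offset:
    - [-0.01,0.2,0]
    - [-0.01,0.2,0]
    - [0,0,0]
    - [0,0,0]
    - [0,0,0]
  delta_rot:
    - [0,0,0]
    - [0,0,0]
    - [0,0,0]
    - [0,0,0]
    - [0,0,0]

```text
time: 15.58
tool_pos: [0.5899, 0.1417, 0.1172]
tcp_rot: [0.007, 1.57, -0.071]
wrist_force: [5.8, 2.0, -1.7]
width: 0.337
```

```bash
python3 rear.py 10; python3 rel.py 10 -.12 .06|grep -v mouth
```

```text
{'time': 15.5833, 'q': [0.2174, 0.2379, 1.8575, -0.0455, 1.0566, 0.2898], 'tool_pos': [0.5899, 0.1417, 0.1172], 'tcp_rot': [0.0071, 1.5704, -0.0712], 'wrist_force': [5.8398, 1.9683, -1.6983], 'torque': [0.4344, -0.8656, 0.1913], 'width': 0.3373}
[[-0.001  0.05   0.999]
 [-0.041  0.998 -0.05 ]
 [-0.999 -0.041  0.001]]
top pin s -0.11095643212157812 27 0.1621431293203167
side pin s -0.10928057888315446 38 0.16100067894975081
top -0.110 t -0.0147..0.0150 mid 0.0001 z 0.1397 n117
top -0.090 t -0.0140..0.0140 mid -0.0000 z 0.1386 n137
top -0.070 t -0.0138..0.0142 mid 0.0002 z 0.1386 n141
top -0.050 t -0.0139..0.0149 mid 0.0005 z 0.1389 n142
top -0.030 t -0.0138..0.0144 mid 0.0003 z 0.1390 n142
top -0.010 t -0.0137..0.0142 mid 0.0002 z 0.1394 n141
top 0.010 t -0.0136..0.0149 mid 0.0007 z 0.1393 n144
top 0.030 t -0.0135..0.0150 mid 0.0008 z 0.1397 n140
top 0.050 t -0.0136..0.0145 mid 0.0005 z 0.1397 n134
side -0.110 t -0.0152..0.0147 mid -0.0003 z 0.1398 n108
side -0.090 t -0.0143..0.0144 mid 0.0000 z 0.1387 n101
side -0.070 t -0.0144..0.0153 mid 0.0004 z 0.1391 n112
side -0.050 t -0.0144..0.0149 mid 0.0003 z 0.1395 n116
side -0.030 t -0.0145..0.0143 mid -0.0001 z 0.1395 n123
side -0.010 t -0.0144..0.0120 mid -0.0012 z 0.1398 n109
side 0.010 t -0.0146..-0.0025 mid -0.0085 z 0.1396 n31
side 0.030 t -0.0138..-0.0057 mid -0.0098 z 0.1402 n19
```

>>> carry_out:
  offset:
    - [0,0.1,0]
    - [0,0,0]
    - [0,0,0]
    - [0,0,0]
    - [0,0,0]
  delta_rot:
    - [0,0,0]
    - [0,0,0]
    - [0,0,0]
    - [0,0,0]
    - [0,0,0]

```text
time: 16.1
tool_pos: [0.5899, 0.1429, 0.1171]
tcp_rot: [0.007, 1.571, -0.071]
wrist_force: [4.1, 2.1, -1.1]
width: 0.334
```

>>> carry_out:
  offset:
    - [0,0.1,0]
    - [0,0,0]
    - [0,0,0]
    - [0,0,0]
    - [0,0,0]
  delta_rot:
    - [0,0,0]
    - [0,0,0]
    - [0,0,0]
    - [0,0,0]
    - [0,0,0]

```text
time: 16.52
tool_pos: [0.5897, 0.1455, 0.1172]
tcp_rot: [0.01, 1.571, -0.069]
wrist_force: [1.9, 6.9, 0.1]
width: 0.334
```

>>> carry_out:
  offset:
    - [0,0.1,0]
    - [0,0,0]
    - [0,0,0]
    - [0,0,0]
    - [0,0,0]
  delta_rot:
    - [0,0,0]
    - [0,0,0]
    - [0,0,0]
    - [0,0,0]
    - [0,0,0]

```text
time: 16.93
tool_pos: [0.5887, 0.146, 0.1168]
tcp_rot: [0.009, 1.573, -0.07]
wrist_force: [0.6, 5.6, -0.1]
width: 0.338
```

```bash
cat >> rear.py <<'E'
p=cv2.imread(f'pics/t{f}_raw.png');a=cv2.resize(p[155:215,175:305],(780,360),interpolation=cv2.INTER_CUBIC);cv2.imwrite(f'pics/g{f}.png',a)
X=pts('top','t'+f);r=X-c0;s=r@yy;t=r@xx
k=(t>.0165)&(t<.024)&(X[...,2]>.110)&(X[...,2]<.138)&(s>.02)&(s<.09);print('button',k.sum(),s[k].round(3),t[k].round(3))
E
python3 rear.py 11
```

```text
{'time': 16.9333, 'q': [0.2233, 0.2395, 1.8563, -0.0426, 1.0587, 0.2946], 'tool_pos': [0.5887, 0.146, 0.1168], 'tcp_rot': [0.0088, 1.5732, -0.0701], 'wrist_force': [0.5964, 5.5844, -0.0809], 'torque': [1.0853, -0.2541, 0.0489], 'width': 0.3381}
[[-0.004  0.05   0.999]
 [-0.039  0.998 -0.05 ]
 [-0.999 -0.039 -0.002]]
top pin s -0.10724015659218515 29 0.1622646370584976
side pin s -0.10537344077211093 33 0.1604830495023049
button 4 [0.05  0.049 0.048 0.047] [0.018 0.019 0.017 0.017]
```

View pics/g11.png

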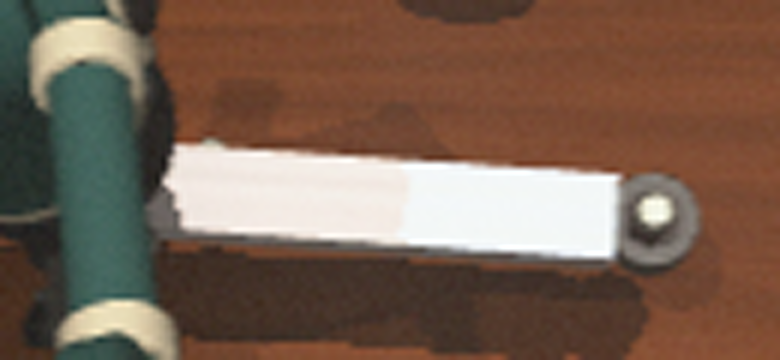

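The button (crop (210,143)) stands out through the hole at s≈0.0485, and the side force fell from 5.8 N to 0.6 N when it snapped. Letting go and backing off.

>>> carry_out:
  offset:
    - [0,-0.1,0]
    - [0,0,0]
    - [0,0,0]
    - [0,0,0]
    - [0,0,0]
  delta_rot:
    - [0,0,0]
    - [0,0,0]
    - [0,0,0]
    - [0,0,0]
    - [0,0,0]

```text
time: 17.45
tool_pos: [0.5886, 0.1458, 0.1169]
tcp_rot: [0.01, 1.573, -0.069]
wrist_force: [1.4, 9.3, -0.2]
width: 0.336
```

>>> carry_out:
  offset:
    - [0,0,0]
    - [0,0,0]
    - [0,0,0]
    - [0,0,0]
    - [0,0,0]
  delta_rot:
    - [0,0,0]
    - [0,0,0]
    - [0,0,0]
    - [0,0,0]
    - [0,0,0]
  fingers: 0.5

```text
time: 17.87
tool_pos: [0.5891, 0.1427, 0.1166]
tcp_rot: [0.006, 1.572, -0.073]
wrist_force: [-0.1, 0.7, -0.2]
width: 0.748
```

>>> carry_out:
  offset:
    - [0,0,0]
    - [0,0,0]
    - [-1,0,0]
    - [-2,0,0]
    - [-3,0,0]
  delta_rot:
    - [0,0,0]
    - [0,0,0]
    - [0,0,0]
    - [0,0,0]
    - [0,0,0]

```text
time: 18.28
tool_pos: [0.5874, 0.1449, 0.1747]
tcp_rot: [0.005, 1.578, -0.074]
wrist_force: [-0.2, -0.1, -0.1]
width: 0.749
```

>>> carry_out:
  offset:
    - [-3,0,0]
    - [-3,0,0]
    - [-2,0,-3]
    - [0,0,-4]
    - [0,0,-4]
  delta_rot:
    - [0,0,0]
    - [0,0,0]
    - [0,0,0]
    - [0,0,0]
    - [0,0,0]

```text
time: 18.7
tool_pos: [0.4808, 0.1548, 0.2599]
tcp_rot: [0.009, 1.566, -0.072]
wrist_force: [-0.6, 0.7, 0.1]
width: 0.75
```

>>> carry_out:
  offset:
    - [0,-4,0]
    - [0,-4,0]
    - [0,-4,0]
    - [0,-4,0]
    - [0,-4,0]
  delta_rot:
    - [0,0,0]
    - [0,0,0]
    - [0,0,0]
    - [0,0,0]
    - [0,0,0]

```text
time: 19.12
tool_pos: [0.4697, -0.0465, 0.2665]
tcp_rot: [0.005, 1.569, -0.071]
wrist_force: [0.8, 0.2, 0.1]
width: 0.747
```

>>> carry_out:
  offset:
    - [0,-4,0]
    - [0,-4,0]
    - [0,-4,0]
    - [0,0,0]
    - [0,0,0]
  delta_rot:
    - [0,0,0]
    - [0,0,0]
    - [0,0,0]
    - [0,0,0]
    - [0,0,0]

```text
time: 19.53
tool_pos: [0.4638, -0.1669, 0.2711]
tcp_rot: [0.01, 1.57, -0.076]
wrist_force: [-0.1, -0.1, 0.8]
width: 0.745
```

```bash
python3 rear.py 12; python3 rel.py 12 -.12 .12|grep top
python3 -c "
import cv2,numpy as np
a=cv2.imread('pics/g12.png');b=cv2.imread('pics/s12_raw.png');c=cv2.imread('pics/t12_raw.png')
z=np.zeros((600,780,3),np.uint8);z[:277]=cv2.resize(a,(600,277)) if 0 else 0
z[:277,:600]=cv2.resize(a,(600,277));z[277:277+290,:387]=cv2.resize(b,(387,290));z[277:567,390:777]=cv2.resize(c,(387,290));cv2.imwrite('pics/g13.png',z)"
```

```text
{'time': 19.5333, 'q': [-0.368, -0.1179, 1.9392, -0.0411, 1.3066, -0.3027], 'tool_pos': [0.4638, -0.1669, 0.2711], 'tcp_rot': [0.0101, 1.5703, -0.0761], 'wrist_force': [-0.057, -0.0519, 0.811], 'torque': [-0.0007, 0.0029, -0.0188], 'width': 0.7447}
[[-0.001  0.055  0.998]
 [-0.042  0.998 -0.055]
 [-0.999 -0.042  0.001]]
top pin s -0.10682814690399073 28 0.16065626770887256
side pin s -0.10498262257318539 33 0.16031233202250542
button 3 [0.051 0.049 0.047] [0.018 0.019 0.017]
top -0.110 t -0.0146..0.0149 mid 0.0002 z 0.1379 n110
top -0.090 t -0.0140..0.0136 mid -0.0002 z 0.1369 n133
top -0.070 t -0.0144..0.0147 mid 0.0001 z 0.1372 n143
top -0.050 t -0.0142..0.0140 mid -0.0001 z 0.1380 n138
top -0.030 t -0.0143..0.0138 mid -0.0002 z 0.1383 n139
top -0.010 t -0.0145..0.0144 mid -0.0001 z 0.1385 n143
top 0.010 t -0.0146..0.0135 mid -0.0006 z 0.1391 n141
top 0.030 t -0.0148..0.0136 mid -0.0006 z 0.1396 n140
top 0.050 t -0.0148..0.0146 mid -0.0001 z 0.1400 n145
top 0.070 t -0.0148..0.0131 mid -0.0009 z 0.1399 n132
top 0.090 t -0.0109..0.0109 mid 0.0000 z 0.1367 n108
top 0.110 t -0.0110..0.0113 mid 0.0001 z 0.1366 n111
top mouth s -0.012762207475189762
```

View pics/g13.png

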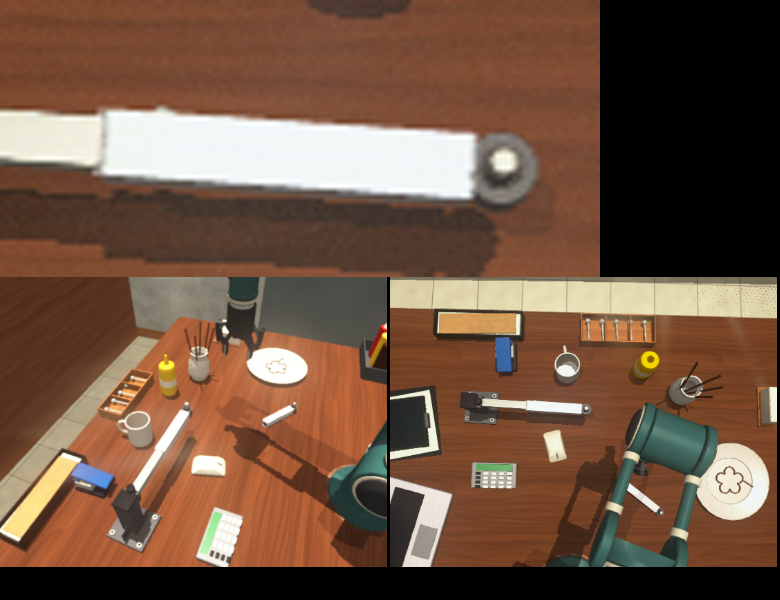

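The tube is on, with the pin up. The button bump shows at (160,108) in the crop, about 28 mm back from the mouth at (103,140). The other objects are where they were and the robot is clear, so I'm handing in.

```bash
python3 -c "
from workcell import *
print(finish_job())"
```

```text
the job is handed in; nothing more can be done
None
```

I fitted the larger tube to the screen arm and handed the job in at about 19.5 s. `finish_job()` gives no verdict.

**What I did:** I gripped the tube near its centre of mass and slid it onto the spigot, pin up, to about 1.5 mm short of the button. I then let go and regripped at the mouth, so the pads squeezed the button level with the tube's side. From there I pushed on about 34 mm until the button snapped out, then let go and backed off.

**Last checks:**
- **Button:** the depth image shows it standing out through the side of the tube, 3–4 mm beyond the outer face, about where the hole should be. The sideways force fell from about 6 N to under 1 N as it snapped.
- **Position:** after I let go, the tube stayed where it was, to within 0.5 mm.
- **Forces:** the highest wrist force shown in any reading was about 9 N, while the tube was held against the locked button just before release.
- **Surroundings:** the other objects look unmoved and the robot is touching nothing.
- **Sag:** the tube droops 1–1.5° on the spigot, which is within its play.

The two cameras disagree by about 2 mm on the pin's position along the arm, which is within their calibration. No check failed.

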